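Open the red-covered terminal housing

ROBOT

A 6-joint arm with a two-finger parallel gripper is mounted at the origin on a cart in front of the work surface, level with it; the furniture and walls round the work are solid. World frame = base frame: x ahead of the robot, y to its left, z up, the work surface at z = 0. Lengths are in m, angles in degrees, forces in N, time in s.
With the tool pointing down it reaches from about 0.425 to 0.95 m from the base axis. Payload 3.5 kg.
Tool frame: the origin (TCP) lies at the very end of the fingers, on their centre line; the grasp point (between the pads) lies 19 mm behind it; z points along the fingers, y is the direction in which the jaws open and shut (so a half turn about z gives the same grasp; the last joint's range is limited). The gripper opens to 85 mm and grips with 20 to 120 N. Pads are 22 mm wide; open, the fingers measure 114 mm over their backs; the gripper's body (76 mm by 85 mm) begins 54 mm behind the grasp point. The pads swing forward as they close: fully open they stand 13 mm farther back than shut.
Start: joints at [-72.995, 16.404, 90.338, -0, 73.258, -8.594], TCP at [0.292, -0.609, 0.231] pointing down, gripper open.
Joint ranges: [-158.93, 158.93], [-51.34, 127.21], [12.03, 142.37], [-87.48, 267.48], [13.55, 161.25], [-162.69, 162.69]. Speed limits (degrees/s): [159.86, 159.86, 180, 180, 180, 180].

INTERFACE

Orientations are given as [roll, pitch, yaw] about the fixed x, y, z axes, in that order (R = Rz(yaw) Ry(pitch) Rx(roll)).
In Python, from workcell import bot gives the robot as it stands.
- The arm moves only by the tool arm_command, never from a script. Its argument "steps" is a list of rows, each a list of 4 numbers: the shift along the tool's x, y, z in mm, then the turn about the tool's z in rad. A call has 1 to 8 rows; each row is the pose to reach, as a shift and turn from the pose commanded when the call began, along the tool's axes at that moment; what a row does not reach only later rows make up. A row lasts 1/8 s, in which the tool goes at most 62.5 mm and 10.7 degrees, less where a joint would pass 70% of its speed; a pose out of reach is approached as far as the arm can. A call with a gripper value outside its range is refused whole. "grip" is the opening, from 0 (shut) to 1 (fully open), set as the call begins (left out, the last holds). The fingers move at their own pace and stop on an object; "grip_force" is the grip in N (left out, the last holds). Time passes only in rows, so rows that repeat a pose let the fingers close. It gives the time, the measured TCP pose, the force and the opening at its end, in the units of the state.
- bot.sense(): the state, without advancing time (a new reading comes with each control period).
- bot.capture(name): name is "scene" or "top" or "wrist"; returns (picture, depth): 384x512x3 uint8, red, green, blue; 384x512 float32, m along the optical axis (not along the pixel's ray), 0 where there is no reading.
- bot.get_calibration(name): a dict with "vfov" (degrees; the focal length in pixels is half the picture's height over the tangent of half this angle, whatever the lens; pixels are square), "cx", "cy" (the principal point, pixels), "camera_from_world" (4x4, takes a point from world to camera coordinates); the wrist camera has in their place "tool_from_camera" (4x4, takes a point from camera to tool coordinates, whose origin is the TCP and whose axes are the flange's). Camera axes: x right, y up, looking along -z (the intrinsics and any distortion apply to the point x, -y, -z); pixel columns grow to the right and rows downward; lengths in m; the calibration is good to about 2 mm. A picture is of the moment at which its call begins: read the wrist's pose just before it. get_calibration takes no time and is no camera call.
- bot.finish_job(): hands the job in, once; it reports no verdict.
Trained networks look in the newest picture that a camera, given by its name, has taken for a name from the list of things; names that differ only in an ending like _2 or _b are one class to them, and where a whole thing is asked for, a point or a joint stands for the part that bears it (a point fixed in the world has none). Each returns a list of dicts, best first, with "p" (0 to 1); they miss things now and then, are a little off and sometimes report something else, mostly with a low value. They report only what shows in the picture. A call takes as long as a camera call.
- bot.trace(camera, thing): "region" (384x512 bool, what is visible of it).
- bot.landmark_of(camera, thing): "position" ([x, y, z] in m, in the coordinates of the camera as it stood for that picture, good to about 4 mm: a listed point, or the origin of a listed thing).
The state is a dict: "time": time; "joint_positions": joint angles; "qvel": joint speeds; "effort": joint torques, N m; "eef_pos": TCP position; "orientation": TCP orientation; "contact_force": force on the tool from outside, world axes, zero at the start; "moment": the same for the moment, N m; "finger_gap": finger opening in m.
Only numpy, scipy, OpenCV 4.12 (cv2) and the standard library are available. Lean on these libraries where they do the work, as an engineer would, in place of code of your own. Each camera call takes 0.05 s, during which the arm holds its last target. There are 200 camera calls.

TASK

The terminal housing with the red cover is to be wired next: take its loose red cover off and set it down gently, right way up (grip rib on top), in the middle of the black rubber mat, then let go of it. Leave both housings standing where they are, and leave the blue cover on the other one.

Things in the scene. Friction and masses are not known exactly. Their poses are not given: they have to be found in the camera images.
- cover_red: loose red plastic cover, 91 (x) x 121 (y) x 41 mm, 110 to 225 g. Origin: centre of its lower rim; z up. A 3 mm thick skirt reaches from z = 0 up to a flat plate whose top is at z = 17 mm; on the plate stands a central grip rib 14 mm (x) by 60 mm (y), from z = 17 to z = 41 mm. It sits over the housing's rim with 2.5 mm clearance on each side and no catch or screws, its plate resting on the rim; 12 mm straight up frees it
- housing_red: open-topped grey terminal housing 80 (x) x 110 (y) x 55 mm, 1.4 kg, standing loose on the bench under the red cover. Origin: centre of its underside, z up. With the cover on, the cover's origin is 43 mm above this origin, the axes are parallel and the rib's top is at z = 84 mm
- cover_blue: the same cover in blue, on the other housing; stays on. Origin and axes as for the red cover
- housing_blue: the same grey housing, under the blue cover; stays where it is. Origin: centre of its underside
- mat: plain black rubber mat, 140 (x) x 160 (y) x 4 mm, fixed flat on the bench. Origin: centre of its underside; its top is at z = 4 mm

How it is judged (in metres and radians):
On the way:
1. the red cover is lifted clear of its housing (z of cover_red in the frame of housing_red above 0.065 m), for 0.1 s.
At the end, for the whole second after the job is handed in: The red cover lies at rest, right way up (within 7 degrees) and flat on the mat (its rim less than 8 mm above the mat's top), its centre within 40 mm of the mat's centre; the blue cover is still seated on its housing, and both housings stand within 30 mm of where they were (horizontal distance between cover_red and mat below 0.04 m and z of cover_red in the frame of mat below 0.012 m and angle between cover_red's own z axis and vertical below 0.12 rad and linear speed of cover_red below 0.02 m/s and distance between cover_blue and housing_blue below 0.052 m and distance of each of housing_red, housing_blue from where it was at the start of the episode below 0.03 m); the robot touches nothing.
It fails at once if the red cover is dropped (falls free at more than 0.7 m/s) (linear speed of cover_red above 0.7 m/s and contact force between the fingers and cover_red below 0.05 N).
It fails at once if the blue cover is taken off (z of cover_blue in the frame of housing_blue above 0.055 m).
It fails at once if a housing is tipped or lifted (angle between any of housing_red, housing_blue's own z axis and vertical above 0.25 rad or height (world z) of any of housing_red, housing_blue above 0.02 m).
It also fails if it takes over 38 s, if anything falls off the work surface, if the arm or the gripper's body presses on something with over 40 N, if the wrist force passes 120 N, or if a joint passes its speed limit or range.

## Working session

There is one attempt and no reset: what is moved stays moved. The work goes in short steps, Python scripts to look and compute and a tool call to move; the robot and the scene stay as the last step left them, time stands still between calls to the robot, and variables do not carry over. Pictures are saved under pics/ and viewed, about 8 in all and at most 12, crops included, and the job is handed in when it is done.

Besides the shell and the picture viewer there is one more tool, called after "Call:" as a command line: name --pt "numbers of a row" for each row, then --argument value for the rest. arm_command: Moves the arm, as the interface text tells. Its arguments: {"type":"object","properties":{"steps":{"type":"array","items":{"type":"array","items":{"type":"number"}}},"grip":{"type":"number"},"grip_force":{"type":"number"}},"required":["steps"]}

```bash
mkdir -p pics
cat > h.py <<'E'
import numpy as np, cv2
from workcell import bot
def save(img,n): cv2.imwrite(f'pics/{n}.png',img[:,:,::-1])
def pts(name,depth,W=None):
    c=bot.get_calibration(name); f=192/np.tan(np.radians(c['vfov'])/2)
    v,u=np.mgrid[:384,:512]
    P=np.stack([(u-c['cx'])/f*depth,-(v-c['cy'])/f*depth,-depth,np.ones_like(depth)],-1)
    if W is None: W=np.linalg.inv(np.array(c['camera_from_world']))
    return (P@W.T)[...,:3]
E
python3 - <<'E'
from h import *
print(bot.sense())
ims=[]
for n in ['scene','top']:
    im,d=bot.capture(n); ims.append(im.copy())
    c=bot.get_calibration(n); print(n,c)
    W=np.linalg.inv(np.array(c['camera_from_world'])); P=pts(n,d)
    for t in ['cover_red','housing_red','cover_blue','housing_blue','mat']:
        r=bot.landmark_of(n,t)
        print(t,[(round(x['p'],2),np.round((W@np.r_[x['position'],1])[:3],3)) for x in r[:2]])
        if n=='top':
            for x in bot.trace(n,t)[:1]:
                m=x['region']&(d>0); q=P[m]
                if len(q): print('  trace',x['p'],m.sum(),np.median(q,0).round(3),np.percentile(q,[2,98],0).round(3).tolist())
save(np.vstack(ims)[::1],'a')
cv2.imwrite('pics/a.png',cv2.resize(np.hstack(ims)[:,:,::-1],(800,300)))
E
```

```text
{'time': 0.0, 'joint_positions': array([-7.29951498e+01,  1.64543427e+01,  9.04220963e+01,  2.69448826e-04,
        7.32582303e+01, -8.59273697e+00]), 'qvel': array([-0.06330299, -0.03286717,  0.09053376,  0.00600526, -0.07742093,
       -0.06111653]), 'effort': array([-1.72422297e-03, -4.05983770e+01, -2.92626357e+01, -1.81188057e-04,
        5.79294894e-03,  3.25513248e-06]), 'eef_pos': array([ 0.29148491, -0.60809867,  0.2299434 ]), 'orientation': array([-1.79866881e+02, -2.03758697e-02,  2.55974856e+01]), 'contact_force': array([ 0.41020968, -0.84659895, -0.71692215]), 'moment': array([ 0.00401883, -0.01178325,  0.01419529]), 'finger_gap': 0.08582850160563303}
scene {'vfov': 47.69701228724382, 'cx': 256.72926036336645, 'cy': 199.71054858598276, 'camera_from_world': array([[-0.82299653, -0.56804184,  0.00227502,  0.35961603],
       [ 0.41399223, -0.59705276,  0.68712331, -0.32387308],
       [-0.38895648,  0.56644194,  0.72653726, -0.70844548],
       [ 0.        ,  0.        ,  0.        ,  1.        ]])}
cover_red [(0.76, array([ 0.508, -0.321,  0.046]))]
housing_red [(0.91, ar
[... 361 characters left out ...]
2,  0.00210858, -0.14322879],
       [ 0.97542901,  0.0799655 ,  0.20528948, -0.49318718],
       [-0.20477865, -0.01462602,  0.97869903, -0.86214709],
       [ 0.        ,  0.        ,  0.        ,  1.        ]])}
cover_red [(0.65, array([ 0.505, -0.32 ,  0.046]))]
  trace 0.69 3180 [ 0.503 -0.321  0.061] [[0.456, -0.382, 0.046], [0.556, -0.261, 0.085]]
housing_red []
cover_blue [(0.88, array([ 0.538, -0.129,  0.039]))]
  trace 0.97 3021 [ 0.533 -0.128  0.061] [[0.489, -0.188, 0.048], [0.585, -0.069, 0.086]]
housing_blue [(0.49, array([ 0.534, -0.126,  0.037]))]
mat [(0.79, array([ 0.479,  0.135, -0.   ]))]
  trace 0.65 5392 [0.474 0.13  0.005] [[0.407, 0.054, 0.002], [0.543, 0.207, 0.009]]
```

View pics/a.png

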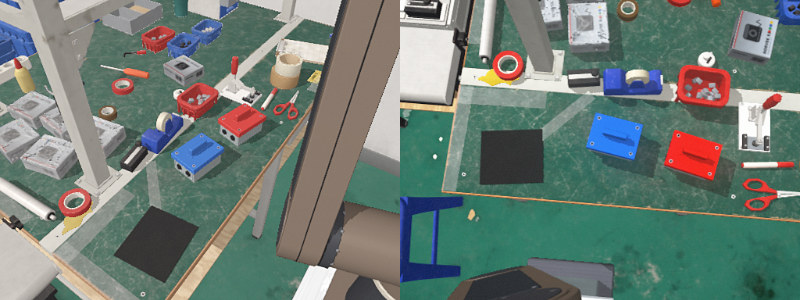

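Scene half (left): the red cover is at about (242,122) and the blue one at (195,150), with the mat at (157,243). Top half (right): red is at (695,150), blue at (613,135) and the mat at (512,156). A white post stands beyond the mat near (545,50). Next I need the yaws and the obstacle heights.

Run:
```python
from h import *
im,d=bot.capture('top'); P=pts('top',d)
for t in ['cover_red','mat']:
    r=bot.trace('top',t)
    if not r: print(t,'none');continue
    m=r[0]['region']&(d>0)
    q=P[m]; 
    print(t,cv2.minAreaRect(q[:,:2].astype(np.float32)*1000))
    if t=='cover_red':
        for lo,hi in((.075,.095),(.052,.068)):
            s=q[(q[:,2]>lo)&(q[:,2]<hi)]; print(len(s),cv2.minAreaRect(s[:,:2].astype(np.float32)*1000), s.mean(0))
# obstacles
ok=(d>0)
for n in ['top','scene']:
    if n=='scene': im,d=bot.capture('scene');P=pts('scene',d)
    ok=(d>0)&(P[...,2]>.1)&(P[...,0]>.3)&(P[...,0]<.85)&(P[...,1]>-.45)&(P[...,1]<.35)
    q=P[ok]
    H={}
    for x,y,z in q:
        k=(int(x//.05)*5,int(np.floor(y/.05))*5); H.setdefault(k,[]).append(z)
    print(n,[(k,len(v),round(min(v),2),round(max(v),2)) for k,v in sorted(H.items()) if len(v)>4])
```

```text
cover_red ((514.5953369140625, -332.77838134765625), (137.8856658935547, 111.96424865722656), 76.5319595336914)
271 ((506.7174072265625, -322.71917724609375), (60.16593933105469, 15.428115844726562), 76.90677642822266) [ 0.50574787 -0.32207722  0.08384164]
2769 ((506.9444580078125, -322.848388671875), (121.88943481445312, 92.5853500366211), 76.24732971191406) [ 0.50501663 -0.32151255  0.06084213]
mat ((476.35546875, 131.53350830078125), (143.6037139892578, 164.35372924804688), 5.268533706665039)
top [((70, 5), 2597, np.float64(0.1), np.float64(0.34)), ((75, 5), 72, np.float64(0.1), np.float64(0.27))]
scene [((70, -15), 104, np.float64(0.42), np.float64(0.44)), ((70, -10), 373, np.float64(0.42), np.float64(0.45)), ((70, -5), 881, np.float64(0.39), np.float64(0.45)), ((70, 0), 1606, np.float64(0.11), np.float64(0.48)), ((70, 5), 8297, np.float64(0.1), np.float64(0.5)), ((75, -5), 191, np.float64(0.24), np.float64(0.46)), ((75, 0), 93, np.float64(0.45), np.float64(0.46)), ((75, 5), 578, np.float64(0.1), np.float64(0.5)), ((80, 5), 513, np.float64(0.21), np.float64(0.45))]
```

Cover yaw is about −13.5°, so the tool yaw should be 76.5°. The path is clear because the post and beam are at x ≥ 0.70. I'm approaching above the rib.

Call:
arm_command --pt "25 -13 0 -0.07" --pt "70 -36 5 -0.2" --pt "120 -62 15 -0.34" --pt "170 -88 25 -0.48" --pt "220 -114 35 -0.62" --pt "265 -138 45 -0.75" --pt "300 -156 50 -0.85" --pt "317 -165 50 -0.888" --grip 1

```text
time: 2.05
eef_pos: [0.5072, -0.3199, 0.1809]
orientation: [-179.9, -0.0, 76.8]
contact_force: [-0.1, -0.2, 0.7]
finger_gap: 0.0852
```

Call:
arm_command --pt "0 0 0 0" --pt "0 0 0 0"

```text
time: 2.3
eef_pos: [0.5059, -0.3239, 0.1819]
orientation: [180.0, 0.1, 76.4]
contact_force: [-0.0, 0.2, -0.2]
finger_gap: 0.0855
```

```bash
cat > w.py <<'E'
from h import *
from scipy.spatial.transform import Rotation as R
s=bot.sense(); T=np.eye(4); T[:3,3]=s['eef_pos']; T[:3,:3]=R.from_euler('xyz',s['orientation'],degrees=True).as_matrix()
im,d=bot.capture('wrist'); W=T@np.array(bot.get_calibration('wrist')['tool_from_camera'])
P=pts('wrist',d,W)
print(s['time'],s['eef_pos'].round(4),s['orientation'].round(2),s['contact_force'].round(2),s['finger_gap'],s['joint_positions'].round(1))
r=bot.trace('wrist','cover_red')
for x in bot.landmark_of('wrist','cover_red')[:2]: print(x['p'],(W@np.r_[x['position'],1])[:3].round(4))
if r:
    m=r[0]['region']&(d>0); q=P[m]; zt=np.percentile(q[:,2],98); print(r[0]['p'],len(q),'ztop',zt)
    for lo,hi in((zt-.008,zt+.005),(zt-.03,zt-.018)):
        a=q[(q[:,2]>lo)&(q[:,2]<hi)]
        if len(a)>5: print(len(a),cv2.minAreaRect(a[:,:2].astype(np.float32)*1000),a.mean(0).round(4))
E
cat > w1.py <<'E'
from w import *
import sys
save(im,sys.argv[1])
E
python3 w1.py b
```

```text
2.3 [ 0.5059 -0.3239  0.1819] [1.7997e+02 5.0000e-02 7.6410e+01] [-0.04  0.22 -0.2 ] 0.08547106661056719 [-42.3   9.7 103.7  -0.   66.6 -28.7]
0.95 [ 0.5077 -0.3235  0.0383]
0.84 11189 ztop 0.08344606319921277
971 ((507.31402587890625, -322.17071533203125), (58.93413162231445, 13.24611759185791), 76.77870178222656) [ 0.5078 -0.3212  0.0827]
10171 ((507.24700927734375, -323.039306640625), (120.38742065429688, 91.25535583496094), 76.33512878417969) [ 0.5084 -0.3187  0.0592]
```

View pics/b.png

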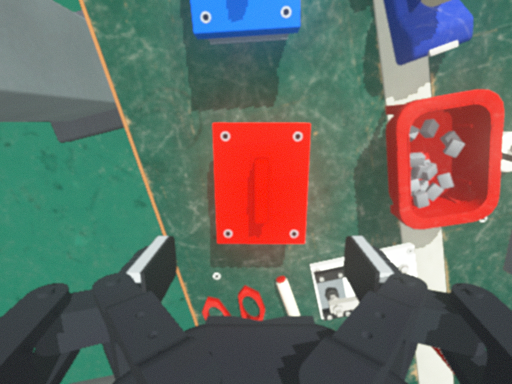

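The wrist view agrees with the fixed cameras: the red cover is centred at (262,183), its rib runs along the image column at x≈260, and the jaws straddle it. Now descending.

Call:
arm_command --pt "2 1 15 0" --pt "2 1 40 0" --pt "2 1 70 0" --pt "2 1 95 0" --pt "2 1 110 0" --pt "2 1 117 0" --pt "2 1 119 0" --pt "2 1 119 0" --grip 1

```text
time: 3.45
eef_pos: [0.5082, -0.3217, 0.0632]
orientation: [179.9, 0.0, 76.5]
contact_force: [0.1, -0.9, 0.4]
finger_gap: 0.0857
```

Call:
arm_command --pt "0 0 0 0" --pt "0 0 0 0" --pt "0 0 0 0" --pt "0 0 0 0" --pt "0 0 0 0" --pt "0 0 0 0" --pt "0 0 0 0" --pt "0 0 0 0" --grip 0 --grip_force 50

```text
time: 4.45
eef_pos: [0.5079, -0.3214, 0.0626]
orientation: [180.0, 0.0, 76.5]
contact_force: [-0.1, 0.5, 1.7]
finger_gap: 0.0131
```

Call:
arm_command --pt "0 0 -2 0" --pt "0 0 -6 0" --pt "0 0 -12 0" --pt "0 0 -20 0" --pt "0 0 -32 0" --pt "0 0 -46 0" --pt "0 0 -58 0" --pt "0 0 -60 0"

```text
time: 5.45
eef_pos: [0.5084, -0.3219, 0.1242]
orientation: [179.8, 0.1, 76.5]
contact_force: [-0.3, 0.3, -2.6]
finger_gap: 0.013
```

```bash
python3 w1.py c
python3 - <<'E'
from h import *
im,d=bot.capture('scene'); P=pts('scene',d)
for t in ['cover_red','housing_red']:
    W=np.linalg.inv(np.array(bot.get_calibration('scene')['camera_from_world']))
    for x in bot.landmark_of('scene',t)[:1]: print(t,x['p'],(W@np.r_[x['position'],1])[:3].round(3))
cv2.imwrite('pics/d.png',cv2.resize(im[60:320,120:420,::-1],None,fx=2,fy=2))
E
```

```text
5.45 [ 0.5084 -0.3219  0.1242] [1.7984e+02 8.0000e-02 7.6480e+01] [-0.31  0.34 -2.56] 0.013022761030829416 [-42.   13.4 105.8   0.   60.6 -28.5]
0.8 [ 0.5074 -0.3244  0.1028]
0.73 21839 ztop 0.14516178433742333
3125 ((508.02130126953125, -322.9692077636719), (60.157161712646484, 13.996782302856445), 76.41948699951172) [ 0.5087 -0.32    0.1442]
18387 ((508.87335205078125, -319.167236328125), (112.17843627929688, 90.98275756835938), 76.26335906982422) [ 0.5147 -0.295   0.1207]
cover_red 0.81 [ 0.507 -0.319  0.103]
housing_red 0.75 [ 0.504 -0.321  0.   ]
```

View pics/d.png

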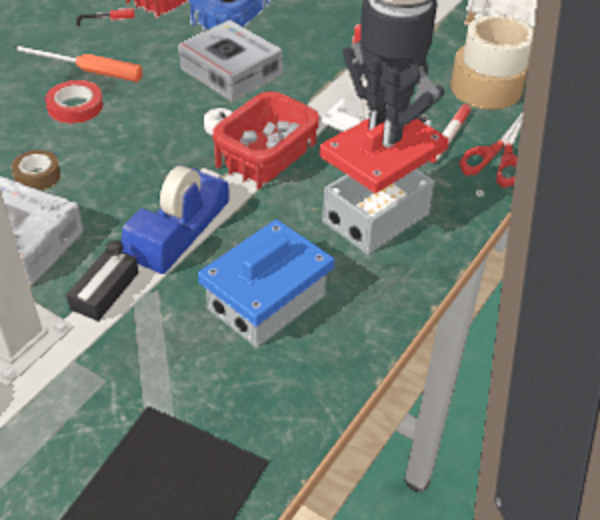

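The picture shows the red cover lifted level and clear of its housing, at about (383,150). The blue cover is still seated. Carrying it to the mat, passing well above the blue cover.

Call:
arm_command --pt "0 0 -12 0" --pt "3 -1 -32 0" --pt "15 -5 -50 0" --pt "40 -13 -58 0" --pt "75 -24 -60 0" --pt "115 -36 -60 0" --pt "155 -49 -60 0" --pt "195 -62 -60 0"

```text
time: 6.75
eef_pos: [0.493, -0.1153, 0.1841]
orientation: [179.9, 0.0, 76.5]
contact_force: [0.5, 0.1, -2.4]
finger_gap: 0.0129
```

Call:
arm_command --pt "40 -12 0 -0.03" --pt "80 -25 0 -0.09" --pt "120 -38 0 -0.16" --pt "160 -50 0 -0.22" --pt "195 -61 0 -0.28" --pt "220 -69 0 -0.31" --pt "235 -74 0 -0.33" --pt "239 -75 0 -0.33"

```text
time: 7.75
eef_pos: [0.4759, 0.1335, 0.1831]
orientation: [179.9, 0.0, 95.5]
contact_force: [-0.4, -0.6, -1.8]
finger_gap: 0.0129
```

Call:
arm_command --pt "0 0 5 0" --pt "0 0 20 0" --pt "0 0 45 0" --pt "0 0 70 0" --pt "0 0 90 0" --pt "0 0 100 0" --pt "0 0 102 0" --pt "0 0 102 0"

```text
time: 8.75
eef_pos: [0.4765, 0.1326, 0.0808]
orientation: [180.0, 0.0, 95.4]
contact_force: [0.6, -1.3, -1.5]
finger_gap: 0.0127
```

```bash
python3 w.py
python3 - <<'E'
from h import *
for n in ['scene','top']:
    im,d=bot.capture(n)
    if n=='scene': cv2.imwrite('pics/e.png',cv2.resize(im[150:384,100:340,::-1],None,fx=2,fy=2))
    W=np.linalg.inv(np.array(bot.get_calibration(n)['camera_from_world']))
    for t in ['cover_red','mat']:
        for x in bot.landmark_of(n,t)[:1]: print(n,t,x['p'],(W@np.r_[x['position'],1])[:3].round(3))
E
```

```text
8.75 [0.4765 0.1326 0.0808] [179.95   0.    95.36] [ 0.59 -1.25 -1.48] 0.012668490447445281 [  3.8   4.2 121.7   0.   54.1  -1.6]
0.77 [0.4753 0.1324 0.0581]
0.92 22038 ztop 0.10171931934173631
3165 ((470.0542907714844, 130.738037109375), (26.95909309387207, 59.85420227050781), 5.359808921813965) [0.4762 0.1344 0.1008]
18479 ((476.3238830566406, 135.27664184570312), (91.42261505126953, 112.26742553710938), 5.250507354736328) [0.4739 0.16   0.0773]
scene mat 0.55 [ 0.475  0.133 -0.004]
top cover_red 0.71 [ 0.507 -0.323 -0.   ]
top mat 0.28 [ 0.537 -0.126  0.04 ]
```

View pics/e.png

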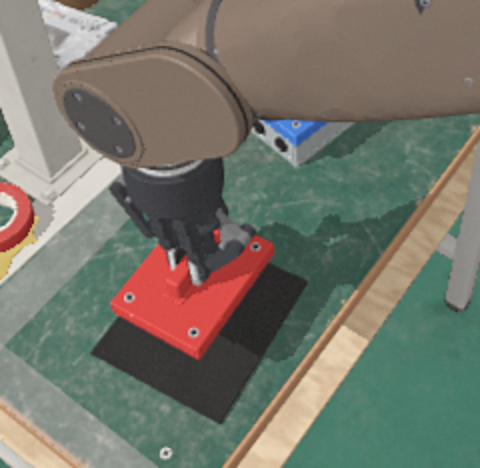

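The cover is held level at (190,290), directly above the mat. Its rim is at about 0.060 m, so I lower it 55 mm, slowing at the end and checking the force.

Call:
arm_command --pt "0 0 8 0" --pt "0 0 20 0" --pt "0 0 33 0" --pt "0 0 43 0" --pt "0 0 49 0" --pt "0 0 52 0" --pt "0 0 54 0" --pt "0 0 55 0"

```text
time: 10.2
eef_pos: [0.4763, 0.1328, 0.0256]
orientation: [180.0, 0.0, 95.4]
contact_force: [-0.0, -0.5, -2.2]
finger_gap: 0.0127
```

Call:
arm_command --pt "0 0 0.5 0" --pt "0 0 1 0" --pt "0 0 1 0"

```text
time: 10.58
eef_pos: [0.476, 0.1328, 0.0244]
orientation: [180.0, -0.0, 95.4]
contact_force: [0.1, 0.1, -2.0]
finger_gap: 0.0129
```

Still hanging free; feel further down.

Call:
arm_command --pt "0 0 0.5 0" --pt "0 0 1 0" --pt "0 0 1.5 0" --pt "0 0 1.5 0"

```text
time: 11.08
eef_pos: [0.476, 0.1328, 0.0236]
orientation: [-180.0, 0.0, 95.4]
contact_force: [-2.9, -0.3, 5.7]
finger_gap: 0.013
```

Contact (upward force +5.7 N). Releasing and retreating.

Call:
arm_command --pt "0 0 0 0" --pt "0 0 0 0" --pt "0 0 0 0" --pt "0 0 0 0" --pt "0 0 0 0" --pt "0 0 0 0" --pt "0 0 0 0" --pt "0 0 0 0" --grip 1

```text
time: 12.08
eef_pos: [0.476, 0.1328, 0.0228]
orientation: [180.0, -0.0, 95.4]
contact_force: [0.2, -1.0, 0.3]
finger_gap: 0.0851
```

Call:
arm_command --pt "0 0 -5 0" --pt "0 0 -20 0" --pt "0 0 -45 0" --pt "0 0 -75 0" --pt "0 0 -105 0" --pt "0 0 -130 0" --pt "0 0 -140 0" --pt "0 0 -140 0"

```text
time: 13.08
eef_pos: [0.4764, 0.1328, 0.1638]
orientation: [179.9, 0.0, 95.4]
contact_force: [-0.4, 1.0, -0.1]
finger_gap: 0.0856
```

```bash
python3 w.py
python3 - <<'E'
from h import *
for n in ['scene','top']:
    im,d=bot.capture(n)
    if n=='scene': cv2.imwrite('pics/f.png',im[:,:,::-1])
    W=np.linalg.inv(np.array(bot.get_calibration(n)['camera_from_world']))
    for t in ['cover_red','mat','housing_red','cover_blue','housing_blue']:
        for x in bot.landmark_of(n,t)[:1]: print(n,t,round(x['p'],2),(W@np.r_[x['position'],1])[:3].round(3))
E
```

```text
13.075 [0.4764 0.1328 0.1638] [179.89   0.    95.39] [-0.36  1.02 -0.07] 0.08556291704071393 [  3.8  -2.8 118.8   0.   63.9  -1.6]
0.61 [ 0.4737  0.1304 -0.0009]
0.8 9842 ztop 0.044394542499557085
874 ((476.16864013671875, 131.61428833007812), (13.877195358276367, 59.16463851928711), 5.055478572845459) [0.4759 0.1329 0.0436]
8788 ((475.954345703125, 131.24490356445312), (91.28387451171875, 119.63469696044922), 5.235226631164551) [0.4757 0.1354 0.0202]
scene cover_red 0.57 [0.479 0.133 0.008]
scene housing_red 0.38 [ 0.504 -0.322  0.002]
scene cover_blue 0.85 [ 0.536 -0.128  0.043]
scene housing_blue 0.77 [ 0.538 -0.132 -0.001]
top cover_red 0.58 [0.474 0.133 0.006]
top housing_red 0.72 [ 0.507 -0.324  0.001]
top cover_blue 0.62 [ 0.537 -0.132  0.039]
```

View pics/f.png

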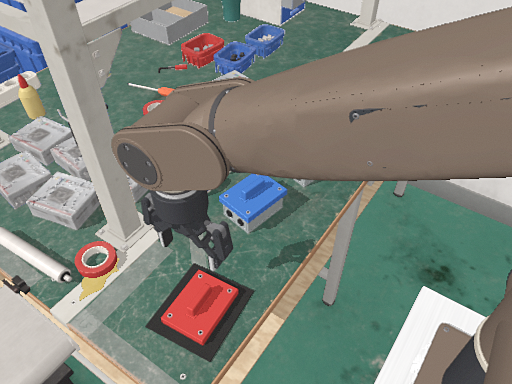

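The cover lies flat in the middle of the mat at (202,305), rib up, with the gripper clear above it. The blue cover is still on at (253,197).

```bash
python3 -c "
from workcell import bot
print(bot.finish_job())"
```

```text
the job is handed in; nothing more can be done
None
```

The red cover is off its housing and lies rib up in the middle of the black mat. I let go of it and handed the job in at about 13.5 s. The hand-in gives no verdict.

- **Red cover:** I gripped it by its rib, lifted it straight up about 60 mm, carried it over and lowered it until it touched the mat (about 6 N). The last wrist view puts its centre at about (0.476, 0.131), within a few mm of the mat's centre. The rib's top is at about 0.044 m, which means the cover is lying flat.
- **Blue cover and housings:** the last readings put both housings within about 5 mm of where they started, which is as close as the cameras can tell. The blue cover is still seated, about 43 mm above its housing.
- **Robot:** the gripper is clear, about 12 cm above the cover, with no contact force.

**Detections that failed or disagreed:**
- While the arm blocked the top camera, it mistook the bare red housing for the red cover and the blue housing for the mat. I ignored both.
- After release, the camera readings of the red cover's height ranged from −1 to 8 mm, against the 4 mm expected.
- The mat was not detected in the last pictures because the cover hides most of it, so I used its earlier position.

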